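# Unlock the analyser with the release rod and load its reagent packs

### The job

The lid of the bench analyser is locked: take the orange-handled release rod, feel along the face hidden under the analyser's front lip for the release slot and push the rod home in it so that the lid swings fully open, then lay the rod back flat on the blue mat. Push each blue-marked reagent pack clear of the touching row without shifting the grey packs, and set it fully down in a bay of the analyser, one pack to a bay. When all the blue packs are in, shut the lid; leave the mug and the timer alone.

Things in the scene. Friction and masses are not known exactly. Their poses are not given: they have to be found in the camera images.
- analyser: White and grey bench analyser, fixed, 165 deep (x) x 210 wide (y) mm, 105 mm high with the shut lid. Origin: on the counter under the middle of its front edge; x from its front to its back (about away from the robot), y along its width, z up. On top, under the lid, three bays: pockets 118 (x) x 42 (y) mm, floors 57 mm, long walls up to 75 mm, end walls up to 91 mm above the counter.
- niche (a point): Middle of the back face of the niche under the front lip: x 40, y 0, z 35 mm in the analyser frame, same axes. Niche 90 mm wide, 40 deep, open to the front, lip underside 52 mm above the counter. The face is flat but for one slot 14 wide x 20 high mm, middle 35 mm above the counter, at an unknown y within 30 mm of this point, hidden by the lip: to be felt for.
- plunger (a joint): Latch plunger inside the slot, its face 8 mm behind the slot's mouth. 0 as found, 0.014 m pushed fully home (rod tip 22 mm past the face). Takes about 3 to 10 N, stays where left with the lid up, and is geared to the lid: 14 mm lift it the full 1.6 rad; lowering the lid brings it back out.
- lid (a joint): Lid angle: 0 shut, 1.6 rad fully open (upright). Blue, 150 x 212 x 6 mm with a 7 mm skirt at front and sides, hinged along the analyser's back (axis along y at x 150, z 99 mm of the analyser frame; the skirt side faces the robot when open). Stays up near upright, falls shut below about 0.8 rad; under 3 N on its back near the top brings it over.
- lid_edge (a point): Middle of the lid's front edge, 150 mm from the hinge axis; the top of the lid when it is upright.
- bay0 (a point): Centre of the floor of the bay at y = -64 mm of the analyser frame (same axes; bay length along x).
- bay1 (a point): Centre of the floor of the middle bay.
- bay2 (a point): Centre of the floor of the bay at y = +64 mm.
- rod: Release rod, about 70 g: orange handle 80 x 22 wide x 20 high mm with a steel rod 8 mm thick standing 114 mm out of it. x along the rod towards its tip. Origin: on the handle's underside below the grip point near the centre of mass; handle from x -60 to +20 mm, tip at x +134 mm, rod axis 10 mm above the underside. Lies on the blue mat at the start.
- rod_tip (a point): Tip of the steel rod, on its axis.
- tool_mat: Flat blue mat fixed on the counter, 130 (x) x 250 (y) x 3 mm; origin: centre of its underside, x and y along its sides.
- mug: Mug, 94 mm high, a bystander. Origin: centre of its underside.
- timer: White lab timer, 58 x 62 x 18 mm, a bystander. Origin: centre of its underside.
- blue1: Reagent pack, 110 (x) x 36 (y) x 40 (z) mm, 130 g, white with blue marks; origin: centre of its underside; x along its length. Stands in a row of packs, side against side (0.6 mm apart), ends level, length about along world x; its place in the row varies. To be loaded, either way round; may be absent. Hold it above 20 mm from its bottom, as the bay's long walls are 18 mm high.
- blue2: Reagent pack, 110 (x) x 36 (y) x 40 (z) mm, 130 g, white with blue marks; origin: centre of its underside; x along its length. Stands in a row of packs, side against side (0.6 mm apart), ends level, length about along world x; its place in the row varies. To be loaded, either way round; may be absent. Hold it above 20 mm from its bottom, as the bay's long walls are 18 mm high.
- blue3: Reagent pack, 110 (x) x 36 (y) x 40 (z) mm, 130 g, white with blue marks; origin: centre of its underside; x along its length. Stands in a row of packs, side against side (0.6 mm apart), ends level, length about along world x; its place in the row varies. To be loaded, either way round; may be absent. Hold it above 20 mm from its bottom, as the bay's long walls are 18 mm high.
- grey1: Reagent pack, 110 (x) x 36 (y) x 40 (z) mm, 130 g, grey with black marks; origin: centre of its underside; x along its length. Stands in a row of packs, side against side (0.6 mm apart), ends level, length about along world x; its place in the row varies. Stays where it is.
- grey2: Reagent pack, 110 (x) x 36 (y) x 40 (z) mm, 130 g, grey with black marks; origin: centre of its underside; x along its length. Stands in a row of packs, side against side (0.6 mm apart), ends level, length about along world x; its place in the row varies. Stays where it is.

How it is judged (in metres and radians):
On the way, in this order (a step that is already met when the one before it is completed fails the run):
1. the rod is pushed home in the release slot and the lid is fully open (value of joint plunger above 0.0125 m and value of joint lid above 1.4 rad and x of rod_tip in the frame of analyser between 0.057 and 0.08 m and y of rod_tip in the frame of analyser between -0.045 and 0.045 m and z of rod_tip in the frame of analyser between 0.02 and 0.05 m), for 0.2 s.
2. every blue pack is fully down in a bay while the lid is open (((horizontal distance between blue1 and bay0 below 0.008 m and z of blue1 in the frame of bay0 between -0.004 and 0.005 m and angle between blue1's own z axis and vertical below 0.06 rad) or (horizontal distance between blue1 and bay1 below 0.008 m and z of blue1 in the frame of bay1 between -0.004 and 0.005 m and angle between blue1's own z axis and vertical below 0.06 rad) or (horizontal distance between blue1 and bay2 below 0.008 m and z of blue1 in the frame of bay2 between -0.004 and 0.005 m and angle between blue1's own z axis and vertical below 0.06 rad)) and ((horizontal distance between blue2 and bay0 below 0.008 m and z of blue2 in the frame of bay0 between -0.004 and 0.005 m and angle between blue2's own z axis and vertical below 0.06 rad) or (horizontal distance between blue2 and bay1 below 0.008 m and z of blue2 in the frame of bay1 between -0.004 and 0.005 m and angle between blue2's own z axis and vertical below 0.06 rad) or (horizontal distance between blue2 and bay2 below 0.008 m and z of blue2 in the frame of bay2 between -0.004 and 0.005 m and angle between blue2's own z axis and vertical below 0.06 rad)) and ((horizontal distance between blue3 and bay0 below 0.008 m and z of blue3 in the frame of bay0 between -0.004 and 0.005 m and angle between blue3's own z axis and vertical below 0.06 rad) or (horizontal distance between blue3 and bay1 below 0.008 m and z of blue3 in the frame of bay1 between -0.004 and 0.005 m and angle between blue3's own z axis and vertical below 0.06 rad) or (horizontal distance between blue3 and bay2 below 0.008 m and z of blue3 in the frame of bay2 between -0.004 and 0.005 m and angle between blue3's own z axis and vertical below 0.06 rad)) and value of joint lid above 1 rad), for 0.2 s.
At the end, for the whole second after the job is handed in: Every blue pack present stands in a bay (centre within 8 mm of the bay's, bottom within 5 mm of its floor, upright), the lid is shut (below 0.06 rad), the rod lies flat on the blue mat at rest with grip point and tip over it, and the grey packs are within 10 mm of where they stood (((horizontal distance between blue1 and bay0 below 0.008 m and z of blue1 in the frame of bay0 between -0.004 and 0.005 m and angle between blue1's own z axis and vertical below 0.06 rad) or (horizontal distance between blue1 and bay1 below 0.008 m and z of blue1 in the frame of bay1 between -0.004 and 0.005 m and angle between blue1's own z axis and vertical below 0.06 rad) or (horizontal distance between blue1 and bay2 below 0.008 m and z of blue1 in the frame of bay2 between -0.004 and 0.005 m and angle between blue1's own z axis and vertical below 0.06 rad)) and ((horizontal distance between blue2 and bay0 below 0.008 m and z of blue2 in the frame of bay0 between -0.004 and 0.005 m and angle between blue2's own z axis and vertical below 0.06 rad) or (horizontal distance between blue2 and bay1 below 0.008 m and z of blue2 in the frame of bay1 between -0.004 and 0.005 m and angle between blue2's own z axis and vertical below 0.06 rad) or (horizontal distance between blue2 and bay2 below 0.008 m and z of blue2 in the frame of bay2 between -0.004 and 0.005 m and angle between blue2's own z axis and vertical below 0.06 rad)) and ((horizontal distance between blue3 and bay0 below 0.008 m and z of blue3 in the frame of bay0 between -0.004 and 0.005 m and angle between blue3's own z axis and vertical below 0.06 rad) or (horizontal distance between blue3 and bay1 below 0.008 m and z of blue3 in the frame of bay1 between -0.004 and 0.005 m and angle between blue3's own z axis and vertical below 0.06 rad) or (horizontal distance between blue3 and bay2 below 0.008 m and z of blue3 in the frame of bay2 between -0.004 and 0.005 m and angle between blue3's own z axis and vertical below 0.06 rad)) and value of joint lid below 0.06 rad and x of rod in the frame of tool_mat between -0.07 and 0.07 m and y of rod in the frame of tool_mat between -0.13 and 0.13 m and x of rod_tip in the frame of tool_mat between -0.07 and 0.07 m and y of rod_tip in the frame of tool_mat between -0.13 and 0.13 m and z of rod in the frame of tool_mat between -0.002 and 0.035 m and z of rod_tip in the frame of tool_mat between 0.004 and 0.028 m and angle between rod_tip's own x axis and vertical between 1.47 and 1.67 rad and distance of each of grey1, grey2 from where it was at the start of the episode below 0.01 m and linear speed of rod below 0.02 m/s); the robot touches nothing.
It fails at once if a grey pack is shifted by more than 10 mm (distance of any of grey1, grey2 from where it was at the start of the episode above 0.01 m).
It fails at once if the mug or the timer is moved by more than 20 mm (distance of any of mug, timer from where it was at the start of the episode above 0.02 m).
Of blue1, blue2, blue3 only 2 to 3 are there at a start; the rules pass over those that are not, and their reading is None.
At some moment in a run one of rod may be knocked a few centimetres aside while the robot is not near it.
It also fails if it takes over 210 s, if anything falls off the work surface, if the arm or the gripper's body presses on something with over 40 N, if the wrist force passes 120 N, or if a joint passes its speed limit or range.

### The arm

A 6-joint arm with a two-finger parallel gripper is mounted at the origin on a cart in front of the work surface, level with it; the furniture and walls round the work are solid. World frame = base frame: x ahead of the robot, y to its left, z up, the work surface at z = 0. Lengths are in m, angles in degrees, forces in N, time in s.
With the tool pointing down it reaches from about 0.35 to 0.725 m from the base axis. Payload 6 kg.
Tool frame: the origin (TCP) lies at the very end of the fingers, on their centre line; the grasp point (between the pads) lies 19 mm behind it; x points along the fingers, y is the direction in which the jaws open and shut, and the axes are right-handed (so a half turn about x gives the same grasp; the last joint's range is limited). The gripper opens to 85 mm and grips with 20 to 120 N. Pads are 22 mm wide; open, the fingers measure 114 mm over their backs; the gripper's body (76 mm by 85 mm) begins 54 mm behind the grasp point. The pads swing forward as they close: fully open they stand 13 mm farther back than shut.
Start: joints at [84.781, 2.303, 4.859, 0, -92.561, -19.12], TCP at [0.247, 0.547, 0.231] pointing down, gripper open.
Joint ranges: [-146.85, 146.85], [-73.84, 115.35], [-62.03, 85.46], [-188.31, 113.3], [-161.28, -10.13], [-171.36, 171.36]. Speed limits (degrees/s): [147.25, 147.25, 172.46, 180, 180, 180].

### API

Orientations are given as [roll, pitch, yaw] about the fixed x, y, z axes, in that order (R = Rz(yaw) Ry(pitch) Rx(roll)).
In Python, from cell import * gives the robot as it stands.
- The arm moves only by the tool step_arm, never from a script. Its arguments are lists of equal length, an entry for each row: "grip": the finger opening in cm, from 0 to 8.54; "xyz": the shift along the tool's x, y, z in cm, a list of three; "twist": the turn, a rotation vector about the tool's x, y, z in rad, a list of three. A call has 1 to 12 rows; each row is the pose to reach, as a shift and turn from the pose measured when the call began, along the tool's axes at that moment; what a row does not reach only later rows make up. A row lasts 1/8 s, in which the tool goes at most 62.5 mm and 10.7 degrees, less where a joint would pass 70% of its speed; a pose out of reach is approached as far as the arm can. A call with a gripper value outside its range is refused whole. The fingers move at their own pace and stop on an object; "newtons" is the grip in N (left out, the last holds). Time passes only in rows, so rows that repeat a pose let the fingers close. It gives the time, the measured TCP pose, the force and the opening at its end, in the units of the state.
- observe(): the state, without advancing time (a new reading comes with each control period).
- read_camera(name): name is "scene" or "top" or "wrist"; returns the picture (480x640x3 uint8, red, green, blue); there is no depth.
- camera_model(name): a dict with "camera_matrix" (3x3 intrinsics, pixels), "T" (4x4, takes a point from camera to world coordinates); the wrist camera has in their place "mount" (4x4, takes a point from camera to tool coordinates, whose origin is the TCP and whose axes are the tool frame's). Camera axes: x right, y up, looking along -z (the intrinsics and any distortion apply to the point x, -y, -z); pixel columns grow to the right and rows downward; lengths in m; the calibration is good to about 2 mm. A picture is of the moment at which its call begins: read the wrist's pose just before it. camera_model takes no time and is no camera call.
- sign_off(): hands the job in, once; it reports no verdict.
Trained networks look in the newest picture that a camera, given by its name, has taken for a name from the list of things; names that differ only in an ending like _2 or _b are one class to them, and where a whole thing is asked for, a point or a joint stands for the part that bears it (a point fixed in the world has none). Each returns a list of dicts, best first, with "confidence" (0 to 1); they miss things now and then, are a little off and sometimes report something else, mostly with a low value. They report only what shows in the picture. A call takes as long as a camera call.
- boxes_of(camera, name): "bbox" ([left, top, right, bottom] in pixels, round what is visible of it).
- regions_of(camera, name): "region" (480x640 bool, what is visible of it) and "bbox" ([left, top, right, bottom] in pixels, round what is visible of it).
The state is a dict: "time": time; "joint_pos": joint angles; "qd": joint speeds; "effort": joint torques, N m; "ee_pos": TCP position; "orientation": TCP orientation; "wrist_force": force on the tool from outside, world axes, zero at the start; "wrist_torque": the same for the moment, N m; "finger_gap": finger opening in m.
Only numpy, scipy, OpenCV 4.12 (cv2) and the standard library are available. Lean on these libraries where they do the work, as an engineer would, in place of code of your own. Each camera call takes 0.05 s, during which the arm holds its last target. There are 200 camera calls.

## Working session

There is one attempt and no reset: what is moved stays moved. The work goes in short steps, Python scripts to look and compute and a tool call to move; the robot and the scene stay as the last step left them, time stands still between calls to the robot, and variables do not carry over. Pictures are saved under pics/ and viewed, about 12 in all and at most 16, crops included, and the job is handed in when it is done.

Besides the shell and the picture viewer there is one more tool, called after "Call:" by a JSON object that holds its "op" and its "data". step_arm: Moves the arm, as the interface text tells. Its arguments: {"type":"object","properties":{"grip":{"type":"array","items":{"type":"number"}},"xyz":{"type":"array","items":{"type":"array","items":{"type":"number"}}},"twist":{"type":"array","items":{"type":"array","items":{"type":"number"}}},"newtons":{"type":"number"}},"required":["grip","xyz","twist"]}

```bash
ls; mkdir -p pics
python3 - <<'E'
from cell import *
import cv2,numpy as np
print(observe())
for n in("scene","top","wrist"):
    im=read_camera(n); cv2.imwrite(f"pics/{n}0.png",im[:,:,::-1]); m=camera_model(n); print(n,{k:np.round(v,4).tolist() if not isinstance(v,str) else v for k,v in m.items()})
E
```

```text
pics
{'time': 0.0, 'joint_pos': array([ 8.47805781e+01,  2.33876476e+00,  4.80169249e+00, -2.55514303e-02,
       -9.25599257e+01, -1.91193134e+01]), 'qd': array([-0.04282565, -0.0685348 , -0.12171363,  0.00616823,  0.09814055,
       -0.0080284 ]), 'effort': array([-3.81175423e-04, -3.68175101e+01,  3.47392237e+01,  6.93188801e+00,
       -5.54280545e-03, -6.70110111e-06]), 'ee_pos': array([0.24707744, 0.54641531, 0.23027516]), 'orientation': array([  94.37458127,   89.89969929, -109.96303435]), 'wrist_force': array([0.67462735, 1.13012583, 0.32347247]), 'wrist_torque': array([ 0.00152241, -0.01300274, -0.01760116]), 'finger_gap': 0.08572391565181132}
scene {'camera_matrix': [[532.2199, 0.0, 328.0502], [0.0, 532.2199, 243.9632], [0.0, 0.0, 1.0]], 'T': [[-0.5376, 0.5754, -0.6164, -0.3623], [-0.8432, -0.3715, 0.3886, 0.4932], [-0.0054, 0.7287, 0.6849, 1.0951], [0.0, 0.0, 0.0, 1.0]]}
top {'camera_matrix': [[514.7569, 0.0, 322.6908], [0.0, 514.7569, 231.1569], [0.0, 0.0, 1.0]], 'T': [[0.0137, 0.9948, -0.1009, 0.4001], [-0.9998, 0.0121, -0.0166, -0.073], [-0.0153, 0.1011, 0.9948, 1.3918], [0.0, 0.0, 0.0, 1.0]]}
wrist {'camera_matrix': [[404.5424, 0.0, 327.3345], [0.0, 404.5424, 244.2251], [0.0, 0.0, 1.0]], 'mount': [[0.0001, 0.272, -0.9623, -0.142], [1.0, 0.0003, 0.0002, 0.001], [0.0003, -0.9623, -0.272, -0.0696], [0.0, 0.0, 0.0, 1.0]]}
```

View pics/top0.png

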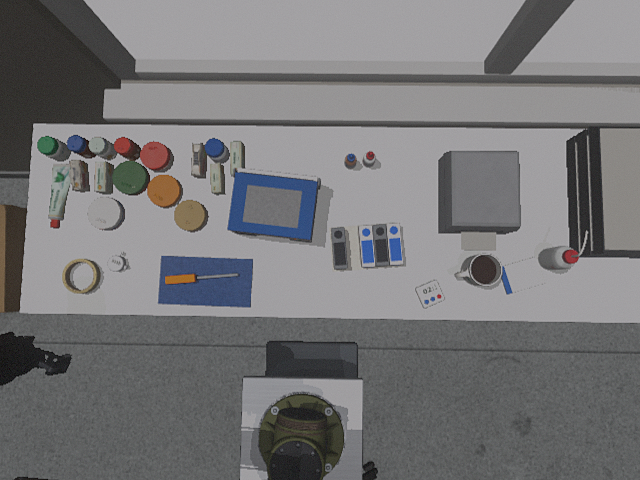

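View pics/scene0.png

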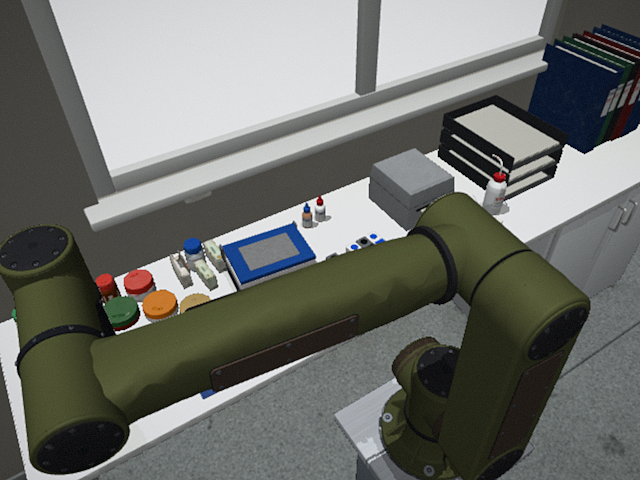

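```bash
cat > h.py <<'E'
from cell import *
import cv2,numpy as np
from scipy.spatial.transform import Rotation as Ro
def toolT():
    s=observe(); T=np.eye(4); T[:3,:3]=Ro.from_euler('xyz',s['orientation'],degrees=True).as_matrix(); T[:3,3]=s['ee_pos']; return T,s
def snap(n,f=None):
    T,s=toolT(); im=read_camera(n)[:,:,::-1].copy(); m=camera_model(n)
    if f: cv2.imwrite(f"pics/{f}.png",im)
    Tc=m['T'] if 'T' in m else T@m['mount']
    return im,np.array(m['camera_matrix']),np.array(Tc)
def w(px,z,K,Tc):
    px=np.atleast_2d(np.array(px,float)); d=np.c_[(px[:,0]-K[0,2])/K[0,0],-(px[:,1]-K[1,2])/K[1,1],-np.ones(len(px))]@Tc[:3,:3].T
    o=Tc[:3,3]; return o+d*((z-o[2])/d[:,2])[:,None]
def proj(P,K,Tc):
    P=np.atleast_2d(P); c=(P-Tc[:3,3])@Tc[:3,:3]; return np.c_[K[0,2]+K[0,0]*c[:,0]/-c[:,2],K[1,2]-K[1,1]*c[:,1]/-c[:,2]]
def go(p,R=None):
    """shift (cm, tool axes) and rotvec from present pose to world p, R"""
    T,s=toolT(); d=T[:3,:3].T@(np.array(p)-T[:3,3])*100
    r=np.zeros(3) if R is None else Ro.from_matrix(T[:3,:3].T@R).as_rotvec()
    return np.round(d,2).tolist(),np.round(r,3).tolist()
def down(yaw):
    """tool x down; tool y (jaws) along world direction yaw deg"""
    a=np.radians(yaw); x=np.array([0,0,-1.]); y=np.array([np.cos(a),np.sin(a),0]); return np.c_[x,y,np.cross(x,y)]
E
python3 - <<'E'
from h import *
m=camera_model('top');K=m['camera_matrix'];Tc=m['T']
im=cv2.imread('pics/top0.png')
cv2.imwrite('pics/crop1.png',cv2.resize(im[160:315,150:455],None,fx=2.6,fy=2.6,interpolation=cv2.INTER_CUBIC))
read_camera('top')
for n in('analyser','rod','tool_mat','mug','timer','blue1','grey1','lid'):
    for z,r in [(0.04,x) for x in regions_of('top',n)[:5]]:
        c,(a,b),t=cv2.minAreaRect(np.argwhere(r['region'])[:,::-1].astype(np.float32))
        zz={'analyser':.105,'lid':.105,'rod':.018,'tool_mat':.003}.get(n,.04)
        B=cv2.boxPoints((c,(a,b),t)); W=w(B,zz,K,Tc)
        print(n,round(r['confidence'],2),np.round(c),np.round(w(c,zz,K,Tc)[0,:2],3),np.round(W[:,:2],3).tolist(),[round(float(np.linalg.norm(W[i]-W[i+1])),3) for i in(0,1)])
T,s=toolT();print(np.round(T,3))
E
```

```text
analyser 0.62 [273. 205.] [0.596 0.076] [[0.525, 0.197], [0.697, 0.179], [0.668, -0.046], [0.498, -0.026]] [0.172, 0.227]
analyser 0.18 [429. 294.] [ 0.378 -0.318] [[0.391, -0.279], [0.416, -0.334], [0.366, -0.356], [0.341, -0.301]] [0.061, 0.055]
rod 0.62 [200. 277.] [0.411 0.276] [[0.413, 0.371], [0.432, 0.184], [0.409, 0.181], [0.391, 0.368]] [0.188, 0.023]
tool_mat 0.97 [205. 281.] [0.401 0.266] [[0.34, 0.391], [0.471, 0.392], [0.464, 0.14], [0.333, 0.142]] [0.131, 0.252]
mug 0.61 [201. 277.] [0.412 0.268] [[0.413, 0.364], [0.432, 0.174], [0.41, 0.172], [0.392, 0.361]] [0.191, 0.022]
mug 0.59 [478. 270.] [ 0.442 -0.457] [[0.481, -0.398], [0.483, -0.517], [0.402, -0.516], [0.401, -0.397]] [0.12, 0.081]
mug 0.16 [339. 249.] [ 0.491 -0.093] [[0.545, -0.069], [0.548, -0.109], [0.437, -0.116], [0.434, -0.077]] [0.039, 0.111]
timer 0.68 [429. 294.] [ 0.376 -0.33 ] [[0.39, -0.289], [0.417, -0.348], [0.362, -0.371], [0.336, -0.312]] [0.065, 0.059]
blue1 0.6 [366. 246.] [ 0.499 -0.165] [[0.554, -0.142], [0.556, -0.182], [0.445, -0.188], [0.443, -0.148]] [0.04, 0.111]
blue1 0.58 [394. 244.] [ 0.505 -0.239] [[0.559, -0.216], [0.563, -0.255], [0.452, -0.263], [0.449, -0.224]] [0.039, 0.111]
grey1 0.73 [380. 245.] [ 0.502 -0.202] [[0.556, -0.179], [0.559, -0.216], [0.449, -0.225], [0.446, -0.189]] [0.037, 0.11]
lid 0.63 [272. 206.] [0.593 0.076] [[0.531, 0.19], [0.682, 0.174], [0.656, -0.038], [0.505, -0.02]] [0.152, 0.214]
[[-0.    -0.412 -0.911  0.247]
 [-0.    -0.911  0.412  0.547]
 [-1.     0.    -0.     0.231]
 [ 0.     0.     0.     1.   ]]
```

View pics/crop1.png

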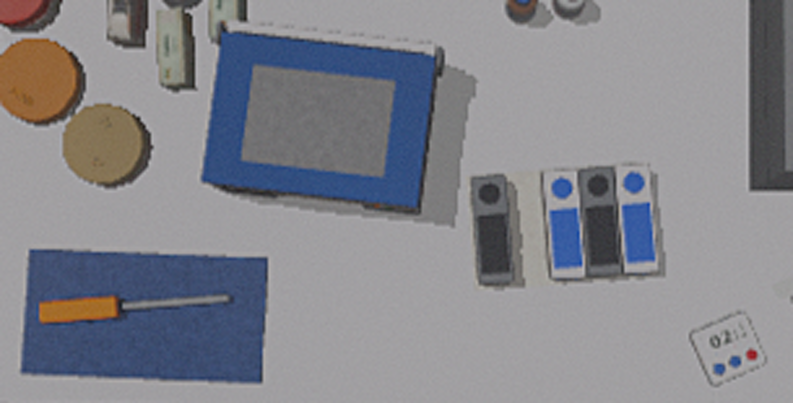

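Run:
```python
from h import *
print(go([0.408,0.310,0.13],down(-174.3)))
```

```text
([10.13, 14.93, -24.4], [1.046, -0.0, -0.0])
```

Call:
{"op": "step_arm", "data": {"grip": [6,6,6,6,6,6,6,6,6], "xyz": [[10.1,14.9,-24.4],[10.1,14.9,-24.4],[10.1,14.9,-24.4],[10.1,14.9,-24.4],[10.1,14.9,-24.4],[10.1,14.9,-24.4],[10.1,14.9,-24.4],[10.1,14.9,-24.4],[10.1,14.9,-24.4]], "twist": [[1.046,0,0],[1.046,0,0],[1.046,0,0],[1.046,0,0],[1.046,0,0],[1.046,0,0],[1.046,0,0],[1.046,0,0],[1.046,0,0]], "newtons": 100}}

```text
time: 1.72
ee_pos: [0.4079, 0.3109, 0.1305]
orientation: [-41.5, 90.0, 54.3]
wrist_force: [0.5, -0.2, -0.0]
finger_gap: 0.0598
```

Run:
```python
from h import *
im,K,Tc=snap('wrist','w1')
hsv=cv2.cvtColor(im,cv2.COLOR_BGR2HSV)
m=cv2.inRange(hsv,(8,130,60),(22,255,255))
n,l,st,c=cv2.connectedComponentsWithStats(m); i=1+st[1:,4].argmax()
r=cv2.minAreaRect(np.argwhere(l==i)[:,::-1].astype(np.float32)); print(r)
W=w(cv2.boxPoints(r),.023,K,Tc); print(np.round(W[:,:2],4).tolist(), w(r[0],.023,K,Tc))
```

```text
((326.5, 265.5), (117.0, 33.0), 90.0)
[[0.4211, 0.2884], [0.4006, 0.2863], [0.3916, 0.3663], [0.4139, 0.3686]] [[0.40698144 0.32574184 0.023     ]]
```

View pics/w1.png

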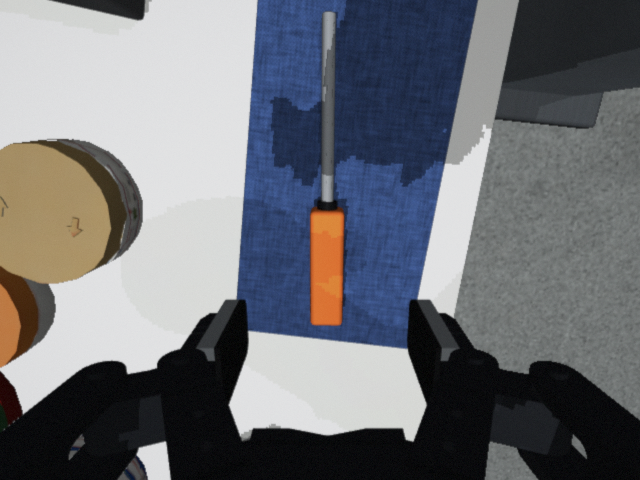

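Call:
{"op": "step_arm", "data": {"grip": [5,5,5,5,1.5,1.5,1.5,1.5,1.5,1.5], "xyz": [[6,-0.06,-0.37],[11,-0.06,-0.37],[12.4,-0.06,-0.37],[12.4,-0.06,-0.37],[12.4,-0.06,-0.37],[12.4,-0.06,-0.37],[12.4,-0.06,-0.37],[12.4,-0.06,-0.37],[12.4,-0.06,-0.37],[12.4,-0.06,-0.37]], "twist": [[0,0,0],[0,0,0],[0,0,0],[0,0,0],[0,0,0],[0,0,0],[0,0,0],[0,0,0],[0,0,0],[0,0,0]], "newtons": 110}}

```text
time: 3.02
ee_pos: [0.41, 0.3087, 0.0093]
orientation: [-48.3, 89.7, 47.5]
wrist_force: [-1.3, 0.1, 6.4]
finger_gap: 0.019
```

Call:
{"op": "step_arm", "data": {"grip": [1.0,1.0,1.0,1.0,1.0,1.0], "xyz": [[0,0,0],[0,0,0],[-5,0,0],[-9,0,0],[-9,0,0],[-9,0,0]], "twist": [[0,0,0],[0,0,0],[0,0,0],[0,0,0],[0,0,0],[0,0,0]]}}

```text
time: 3.78
ee_pos: [0.4093, 0.3081, 0.0984]
orientation: [-39.3, 89.8, 56.5]
wrist_force: [-0.3, 0.1, -1.7]
finger_gap: 0.0191
```

Run:
```python
from h import *
im,K,Tc=snap('wrist','w2'); T,s=toolT(); print(s['wrist_force'],s['finger_gap'],np.round(T,4))
```

```text
[ 0.13667784  0.06028065 -1.39281234] 0.019309721549148187 [[ 0.0015 -0.9948 -0.1022  0.4092]
 [ 0.002  -0.1022  0.9948  0.3078]
 [-1.     -0.0017  0.0018  0.0979]
 [ 0.      0.      0.      1.    ]]
```

View pics/w2.png

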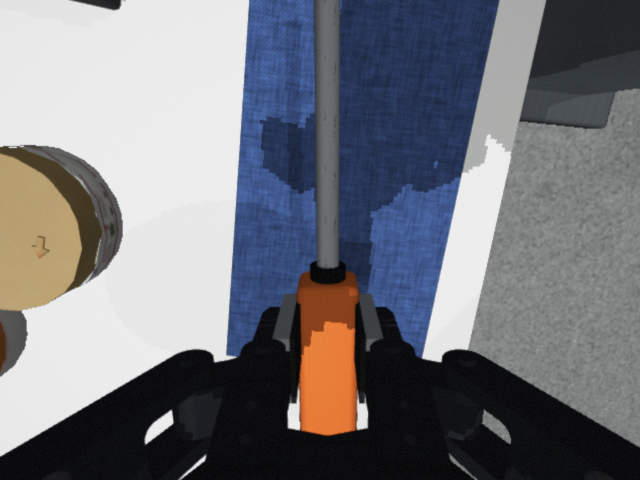

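```bash
cat >> h.py <<'E'
A0=np.array([0.518,0.085]); AY=-7.0
def an(x,y,z):
    a=np.radians(AY); return np.r_[A0+[x*np.cos(a)-y*np.sin(a),x*np.sin(a)+y*np.cos(a)],z]
def inan(p):
    a=np.radians(AY); d=np.array(p[:2])-A0; return [d[0]*np.cos(a)+d[1]*np.sin(a),-d[0]*np.sin(a)+d[1]*np.cos(a)]
E
python3 - <<'E'
from h import *
print(go(an(-.149,-.028,.15),down(-97)))
E
```

```text
([-5.27, 6.59, -22.68], [-1.346, 0.0, 0.003])
```

Call:
{"op": "step_arm", "data": {"grip": [1,1,1,1,1,1,1,1,1,1,1], "xyz": [[-5.3,0,0],[-5.3,2,-5],[-5.3,4,-10],[-5.3,6,-15],[-5.3,6.6,-20],[-5.3,6.6,-22.7],[-5.3,6.6,-22.7],[-5.3,6.6,-22.7],[-5.3,6.6,-22.7],[-5.3,6.6,-22.7],[-5.3,6.6,-22.7]], "twist": [[-0.1,0,0],[-0.25,0,0],[-0.4,0,0],[-0.57,0,0],[-0.74,0,0],[-0.9,0,0],[-1.07,0,0],[-1.24,0,0],[-1.346,0,0],[-1.346,0,0],[-1.346,0,0]]}}

```text
time: 5.2
ee_pos: [0.3664, 0.0751, 0.1497]
orientation: [-104.3, 89.9, 68.6]
wrist_force: [0.4, -0.4, -1.6]
finger_gap: 0.0188
```

Run:
```python
from h import *
T,s=toolT(); print(s['time'],s['wrist_force'],inan(s['ee_pos']),go(an(-.149,-.028,.0313),down(-97)))
im,K,Tc=snap('wrist','w3')
```

```text
5.2 [ 0.4202443  -0.40026119 -1.60945826] [np.float64(-0.1492438215293876), np.float64(-0.028308430562339882)] ([11.84, -0.02, -0.02], [-0.002, -0.0, 0.001])
```

View pics/w3.png

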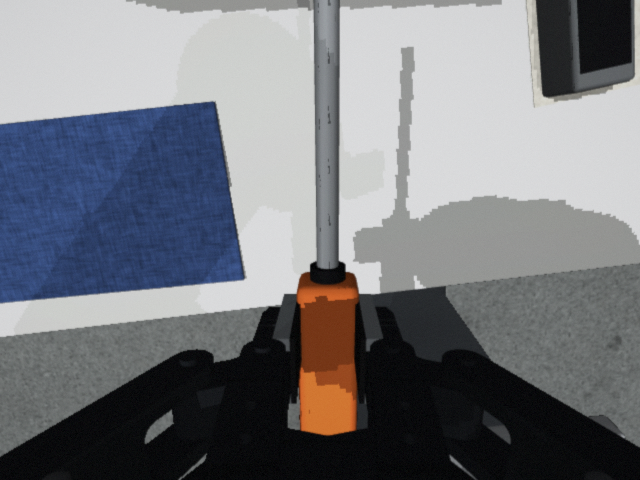

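Call:
{"op": "step_arm", "data": {"grip": [1,1,1,1,1,1,1,1,1], "xyz": [[6,0,0],[11.8,0,0],[11.8,0,0],[11.8,0,-2.5],[11.8,0,-4.5],[11.8,0,-5],[11.8,0,-5],[11.8,0,-5],[11.8,0,-5]], "twist": [[0,0,0],[0,0,0],[0,0,0],[0,0,0],[0,0,0],[0,0,0],[0,0,0],[0,0,0],[0,0,0]]}}

```text
time: 6.38
ee_pos: [0.416, 0.0693, 0.0323]
orientation: [-119.5, 89.9, 53.4]
wrist_force: [0.2, -0.5, -0.9]
finger_gap: 0.0188
```

```bash
cat > st.py <<'E'
from h import *
T,s=toolT(); R=T[:3,:3]; print(s['time'],'F tool',np.round(R.T@s['wrist_force'],1),'an',np.round(np.r_[inan(s['ee_pos']),s['ee_pos'][2]]*1000,1),'tw to level',go(s['ee_pos'],down(-97))[1])
E
python3 st.py
```

```text
6.375 F tool [ 0.9  0.4 -0.2] an [-99.3 -28.   32.3] tw to level [-0.001, -0.001, 0.002]
```

Probe forward.

Call:
{"op": "step_arm", "data": {"grip": [1,1,1,1], "xyz": [[0,0,-0.3],[0,0,-0.6],[0,0,-0.8],[0,0,-0.8]], "twist": [[0,0,0],[0,0,0],[0,0,0],[0,0,0]]}}

```text
time: 6.88
ee_pos: [0.424, 0.0682, 0.0322]
orientation: [-117.1, 89.9, 55.8]
wrist_force: [0.1, 0.5, -1.3]
finger_gap: 0.0189
```

```bash
python3 st.py
```

```text
6.875 F tool [ 1.3 -0.5 -0. ] an [-91.2 -28.1  32.2] tw to level [-0.002, -0.001, 0.002]
```

Call:
{"op": "step_arm", "data": {"grip": [1,1,1,1], "xyz": [[0,0,-0.2],[0,0,-0.4],[0,0,-0.4],[0,0,-0.4]], "twist": [[0,0,0],[0,0,0],[0,0,0],[0,0,0]]}}

```text
time: 7.38
ee_pos: [0.427, 0.0677, 0.0316]
orientation: [-33.0, 89.9, 139.9]
wrist_force: [-6.2, 0.7, 0.7]
finger_gap: 0.0191
```

Call:
{"op": "step_arm", "data": {"grip": [1,1,1,1,1,1,1,1], "xyz": [[0,-0.15,-0.15],[0,-0.3,-0.15],[0,-0.45,-0.15],[0,-0.6,-0.15],[0,-0.75,-0.15],[0,-0.9,-0.15],[0,-1.0,-0.15],[0,-1.0,-0.15]], "twist": [[0,0,0],[0,0,0],[0,0,0],[0,0,0],[0,0,0],[0,0,0],[0,0,0],[0,0,0]]}}

```text
time: 8.38
ee_pos: [0.4279, 0.0762, 0.0304]
orientation: [17.7, 89.6, -169.5]
wrist_force: [-6.7, -2.1, 0.3]
finger_gap: 0.0194
```

```bash
python3 st.py
```

```text
8.375 F tool [-0.3  2.9  6.4] an [-88.3 -19.7  30.4] tw to level [-0.003, 0.006, -0.002]
```

Call:
{"op": "step_arm", "data": {"grip": [1,1,1,1,1,1,1,1,1,1], "xyz": [[-0.1,-0.15,-0.12],[-0.1,-0.3,-0.12],[-0.1,-0.45,-0.12],[-0.1,-0.6,-0.12],[-0.1,-0.75,-0.12],[-0.1,-0.9,-0.12],[-0.1,-1.05,-0.12],[-0.1,-1.2,-0.12],[-0.1,-1.3,-0.12],[-0.1,-1.3,-0.12]], "twist": [[0,0,0],[0,0,0],[0,0,0],[0,0,0],[0,0,0],[0,0,0],[0,0,0],[0,0,0],[0,0,0],[0,0,0]]}}

```text
time: 9.62
ee_pos: [0.4291, 0.0879, 0.0302]
orientation: [24.9, 89.3, -162.3]
wrist_force: [-5.5, -2.9, -0.2]
finger_gap: 0.0189
```

```bash
python3 st.py
```

```text
9.625 F tool [0.3 3.5 5.1] an [-88.6  -8.   30.2] tw to level [-0.004, 0.01, -0.005]
```

Call:
{"op": "step_arm", "data": {"grip": [1,1,1,1,1,1,1,1,1,1], "xyz": [[-0.1,-0.15,-0.12],[-0.1,-0.3,-0.12],[-0.1,-0.45,-0.12],[-0.1,-0.6,-0.12],[-0.1,-0.75,-0.12],[-0.1,-0.9,-0.12],[-0.1,-1.05,-0.12],[-0.1,-1.2,-0.12],[-0.1,-1.3,-0.12],[-0.1,-1.3,-0.12]], "twist": [[0,0.01,-0.005],[0,0.01,-0.005],[0,0.01,-0.005],[0,0.01,-0.005],[0,0.01,-0.005],[0,0.01,-0.005],[0,0.01,-0.005],[0,0.01,-0.005],[0,0.01,-0.005],[0,0.01,-0.005]]}}

```text
time: 10.88
ee_pos: [0.4322, 0.1009, 0.0313]
orientation: [-108.3, 90.0, 64.5]
wrist_force: [-0.1, -0.4, 0.0]
finger_gap: 0.0192
```

```bash
python3 st.py
```

```text
10.875 F tool [-0.   0.4  0.1] an [-87.1   5.3  31.3] tw to level [-0.004, -0.0, 0.001]
```

Call:
{"op": "step_arm", "data": {"grip": [1,1,1,1,1], "xyz": [[0,0,-0.3],[0,0,-0.5],[0,0,-0.6],[0,0,-0.6],[0,0,-0.6]], "twist": [[0,0,0],[0,0,0],[0,0,0],[0,0,0],[0,0,0]]}}

```text
time: 11.5
ee_pos: [0.4382, 0.1001, 0.0313]
orientation: [-108.1, 90.0, 64.7]
wrist_force: [0.6, -0.2, -0.2]
finger_gap: 0.0188
```

```bash
python3 st.py
```

```text
11.5 F tool [ 0.2  0.2 -0.7] an [-81.1   5.3  31.3] tw to level [-0.004, -0.0, 0.001]
```

Call:
{"op": "step_arm", "data": {"grip": [1,1,1,1,1,1,1,1,1,1,1,1], "xyz": [[0,0,-0.2],[0,0,-0.4],[0,0,-0.6],[0,0,-0.8],[0,0,-1.0],[0,0,-1.2],[0,0,-1.4],[0,0,-1.5],[0,0,-1.6],[0,0,-1.6],[0,0,-1.6],[0,0,-1.6]], "twist": [[0,0,0],[0,0,0],[0,0,0],[0,0,0],[0,0,0],[0,0,0],[0,0,0],[0,0,0],[0,0,0],[0,0,0],[0,0,0],[0,0,0]]}}

```text
time: 13.0
ee_pos: [0.4526, 0.0981, 0.0305]
orientation: [1.1, 89.8, 173.9]
wrist_force: [-8.6, 3.4, 1.1]
finger_gap: 0.0194
```

```bash
python3 st.py
python3 - <<'E'
from h import *
im,K,Tc=snap('top','t2'); cv2.imwrite('pics/t2c.png',cv2.resize(im[130:315,150:455],None,fx=2,fy=2))
E
```

```text
13.0 F tool [-1.  -2.3  8.9] an [-66.6   5.1  30.5] tw to level [-0.004, 0.003, -0.0]
```

View pics/t2c.png

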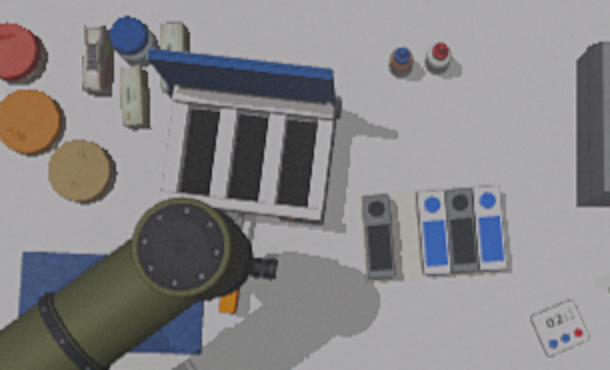

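Call:
{"op": "step_arm", "data": {"grip": [1,1,1,1,1,1], "xyz": [[0,0,-0.2],[0,0,-0.35],[0,0,-0.45],[0,0,-0.45],[0,0,-0.45],[0,0,-0.45]], "twist": [[0,0,0],[0,0,0],[0,0,0],[0,0,0],[0,0,0],[0,0,0]]}}

```text
time: 13.8
ee_pos: [0.453, 0.0976, 0.0287]
orientation: [8.5, 89.3, -178.7]
wrist_force: [-21.6, 4.2, 6.3]
finger_gap: 0.0191
```

```bash
python3 st.py
```

```text
13.8 F tool [-6.  -1.5 22. ] an [-66.1   4.6  28.7] tw to level [-0.003, 0.013, -0.002]
```

Call:
{"op": "step_arm", "data": {"grip": [1,1,1,1,1,1,1,1,1], "xyz": [[-0.2,0,2],[-0.2,0,4],[-0.2,0,6],[-0.2,0,8],[-0.2,0,9.5],[-0.2,0,9.5],[-6,0,9.5],[-11,0,9.5],[-11,0,9.5]], "twist": [[0,0.013,0],[0,0.013,0],[0,0.013,0],[0,0.013,0],[0,0.013,0],[0,0.013,0],[0,0.013,0],[0,0.013,0],[0,0.013,0]]}}

```text
time: 14.92
ee_pos: [0.3625, 0.1105, 0.1444]
orientation: [-153.8, 89.6, 19.0]
wrist_force: [-0.0, -0.1, -1.8]
finger_gap: 0.0191
```

```bash
python3 st.py; python3 -c "
from h import *
print(go([.395,.325,.10],down(-174)))"
```

```text
14.925 F tool [1.8 0.1 0. ] an [-157.4    6.4  144.4] tw to level [-0.004, -0.006, 0.003]
([4.52, -21.67, -0.5], [1.34, -0.003, 0.007])
```

Call:
{"op": "step_arm", "data": {"grip": [1,1,1,1,1,1,1,1,1,1,1,1], "xyz": [[0,-3,0],[0,-6,0],[0,-9,0],[0,-12,0],[1,-15,0],[2,-18,-0.3],[3,-21,-0.5],[4.5,-21.7,-0.5],[4.5,-21.7,-0.5],[4.5,-21.7,-0.5],[4.5,-21.7,-0.5],[4.5,-21.7,-0.5]], "twist": [[0.15,0,0],[0.3,0,0],[0.45,0,0],[0.6,0,0],[0.77,0,0],[0.94,0,0],[1.1,0,0],[1.25,0,0],[1.34,-0.003,0.007],[1.34,-0.003,0.007],[1.34,-0.003,0.007],[1.34,-0.003,0.007]]}}

```text
time: 16.42
ee_pos: [0.3952, 0.3252, 0.1002]
orientation: [-88.7, 90.0, 7.3]
wrist_force: [0.0, -0.2, -0.2]
finger_gap: 0.0195
```

Call:
{"op": "step_arm", "data": {"grip": [1,1,1,1,1,1], "xyz": [[4,0,0],[7.5,0,0],[8.5,0,0],[8.8,0,0],[8.8,0,0],[8.8,0,0]], "twist": [[0,0,0],[0,0,0],[0,0,0],[0,0,0],[0,0,0],[0,0,0]]}}

```text
time: 17.18
ee_pos: [0.3958, 0.3259, 0.0136]
orientation: [-48.3, 89.8, 47.8]
wrist_force: [-0.5, 0.2, -0.6]
finger_gap: 0.0191
```

Lower until light contact, then release.

Call:
{"op": "step_arm", "data": {"grip": [1,1,1,1], "xyz": [[0.2,0,0],[0.4,0,0],[0.5,0,0],[0.5,0,0]], "twist": [[0,0,0],[0,0,0],[0,0,0],[0,0,0]]}}

```text
time: 17.68
ee_pos: [0.3959, 0.3261, 0.0093]
orientation: [-52.2, 89.8, 43.9]
wrist_force: [-3.3, -0.8, 5.5]
finger_gap: 0.0192
```

Call:
{"op": "step_arm", "data": {"grip": [4,5,6,6,6,6,6,6], "xyz": [[0,0,0],[0,0,0],[0,0,0],[-3,0,0],[-9,0,0],[-15,0,0],[-19,0,0],[-19,0,0]], "twist": [[0,0,0],[0,0,0],[0,0,0],[0,0,0],[0,0,0],[0,0,0],[0,0,0],[0,0,0]]}}

```text
time: 18.68
ee_pos: [0.3966, 0.3268, 0.2034]
orientation: [-46.7, 89.4, 49.4]
wrist_force: [0.3, 0.3, -0.8]
finger_gap: 0.0596
```

```bash
python3 -c "
from h import *
im,K,Tc=snap('wrist','w4')
print(go([.50,-.17,.22],down(-86)))
m=camera_model('top');print(w([[350,160],[370,157]],.03,m['camera_matrix'],m['T']))"
```

```text
([-2.13, -5.13, -50.44], [-1.535, 0.0, 0.006])
[[ 0.73181242 -0.12119484  0.03      ]
 [ 0.74059466 -0.17498712  0.03      ]]
```

View pics/w4.png

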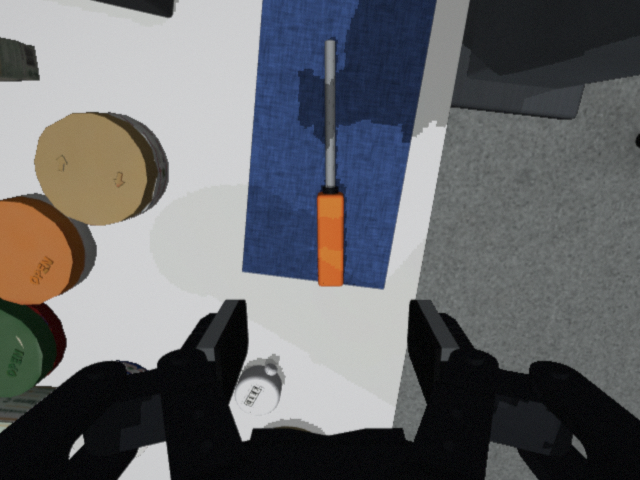

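Call:
{"op": "step_arm", "data": {"grip": [0,0,0,0,0,0,0,0,0,0,0,0], "xyz": [[-2,0,-6],[-2,0,-12],[-2,0,-18],[-2,0,-24],[-2,-1,-30],[-2,-2,-36],[-2,-3,-42],[-2,-4,-46],[-2,-5.1,-50.4],[-2,-5.1,-50.4],[-2,-5.1,-50.4],[-2,-5.1,-50.4]], "twist": [[-0.17,0,0],[-0.34,0,0],[-0.5,0,0],[-0.67,0,0],[-0.84,0,0],[-1,0,0],[-1.17,0,0],[-1.35,0,0],[-1.535,0,0.006],[-1.535,0,0.006],[-1.535,0,0.006],[-1.535,0,0.006]]}}

```text
time: 20.23
ee_pos: [0.4994, -0.1691, 0.2177]
orientation: [-30.6, 89.9, 153.3]
wrist_force: [0.3, 0.2, -0.3]
finger_gap: -0.0002
```

Run:
```python
from h import *
im,K,Tc=snap('wrist','w5'); print(observe()['ee_pos'])
for n in('blue1','grey1','timer'):
    for r in regions_of('wrist',n)[:4]:
        q=cv2.minAreaRect(np.argwhere(r['region'])[:,::-1].astype(np.float32)); B=cv2.boxPoints(q); W=w(B,.04,K,Tc)
        print(n,round(r['confidence'],2),np.round(q[0]),np.round(W[:,:2],3).tolist(),np.round(w(q[0],.04,K,Tc)[0,:2],3))
```

```text
[ 0.49946202 -0.16889889  0.21815004]
blue1 0.77 [323. 212.] [[0.555, -0.144], [0.559, -0.179], [0.448, -0.191], [0.444, -0.152]] [ 0.504 -0.166]
blue1 0.64 [413. 210.] [[0.453, -0.224], [0.563, -0.215], [0.565, -0.251], [0.455, -0.264]] [ 0.511 -0.238]
grey1 0.62 [368. 211.] [[0.558, -0.18], [0.56, -0.215], [0.452, -0.227], [0.449, -0.188]] [ 0.507 -0.202]
grey1 0.61 [236. 214.] [[0.548, -0.072], [0.553, -0.113], [0.444, -0.123], [0.437, -0.079]] [ 0.498 -0.096]
timer 0.96 [490. 345.] [[0.41, -0.282], [0.433, -0.335], [0.381, -0.361], [0.356, -0.307]] [ 0.396 -0.321]
```

View pics/w5.png

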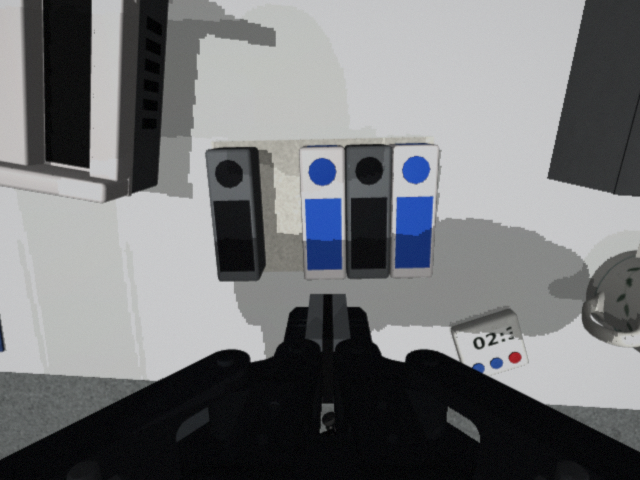

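Run:
```python
from h import *
print(go([.432,-.245,.015],down(-86)))
```

```text
([20.38, 7.13, 7.3], [0.001, -0.0, 0.001])
```

Call:
{"op": "step_arm", "data": {"grip": [0,0,0,0,0,0,0], "xyz": [[4,4,4],[9,7.1,7.3],[12,7.1,7.3],[17,7.1,7.3],[20.4,7.1,7.3],[20.4,7.1,7.3],[20.4,7.1,7.3]], "twist": [[0,0,0],[0,0,0],[0,0,0],[0,0,0],[0,0,0],[0,0,0],[0,0,0]]}}

```text
time: 21.3
ee_pos: [0.4331, -0.2449, 0.0168]
orientation: [162.0, 89.8, -13.9]
wrist_force: [0.1, -0.5, 1.3]
finger_gap: 0.0002
```

Call:
{"op": "step_arm", "data": {"grip": [0,0,0,0,0,0,0,0,0,0,0], "xyz": [[0,0,-1],[0,0,-2],[0,0,-3],[0,0,-4],[0,0,-5],[0,0,-6],[0,0,-7],[0,0,-8],[0,0,-8.9],[0,0,-8.9],[0,0,-8.9]], "twist": [[0,0,0],[0,0,0],[0,0,0],[0,0,0],[0,0,0],[0,0,0],[0,0,0],[0,0,0],[0,0,0],[0,0,0],[0,0,0]]}}

```text
time: 22.68
ee_pos: [0.5219, -0.2385, 0.017]
orientation: [164.7, 89.8, -11.2]
wrist_force: [-0.0, -0.0, 0.2]
finger_gap: 0.0
```

```bash
cat > row.py <<'E'
from h import *
import sys
im,K,Tc=snap('top',sys.argv[1])
for n in('blue1','grey1'):
    for r in regions_of('top',n)[:4]:
        q=cv2.minAreaRect(np.argwhere(r['region'])[:,::-1].astype(np.float32)); B=cv2.boxPoints(q); W=w(B,.04,K,Tc)
        print(n,round(r['confidence'],2),np.round(W[:,:2],3).tolist(),np.round(w(q[0],.04,K,Tc)[0,:2],3))
cv2.imwrite('pics/'+sys.argv[1]+'c.png',cv2.resize(im[130:300,215:455],None,fx=2.5,fy=2.5))
E
python3 row.py t3
```

```text
blue1 0.82 [[0.509, -0.145], [0.513, -0.182], [0.446, -0.189], [0.442, -0.152]] [ 0.477 -0.167]
blue1 0.56 [[0.641, -0.212], [0.641, -0.249], [0.623, -0.249], [0.622, -0.212]] [ 0.632 -0.23 ]
grey1 0.83 [[0.507, -0.182], [0.511, -0.22], [0.448, -0.226], [0.444, -0.189]] [ 0.478 -0.204]
grey1 0.74 [[0.506, -0.081], [0.507, -0.115], [0.436, -0.115], [0.435, -0.081]] [ 0.471 -0.098]
```

View pics/t3c.png

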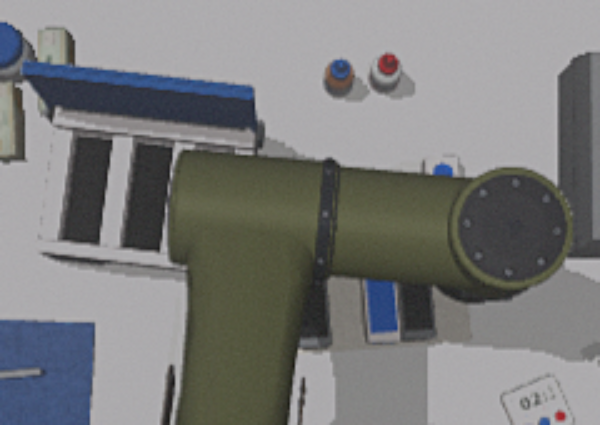

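Call:
{"op": "step_arm", "data": {"grip": [0,0,0,3,6,6,6,6,6], "xyz": [[0,0,1.2],[-4,0,1.2],[-9,0,1],[-12,0,-3],[-12,0,-6.5],[-12,0,-6.5],[-12,0,-6.5],[-12,0,-6.5],[-12,0,-6.5]], "twist": [[0,0,0],[0,0,0],[0,0,0],[0,0,0],[0,0,0],[0,0,0],[0,0,0],[0,0,0],[0,0,0]]}}

```text
time: 23.95
ee_pos: [0.5858, -0.234, 0.1378]
orientation: [164.3, 89.8, -11.6]
wrist_force: [-0.0, -0.2, -0.2]
finger_gap: 0.06
```

```bash
cat > pk.py <<'E'
from h import *
import sys
im,K,Tc=snap('wrist',sys.argv[1]); T,s=toolT(); print(s['ee_pos'])
hsv=cv2.cvtColor(im,cv2.COLOR_BGR2HSV); m=cv2.inRange(hsv,(100,120,60),(125,255,255))
n,l,st,c=cv2.connectedComponentsWithStats(m)
for i in range(1,n):
    if st[i,4]>300:
        q=cv2.minAreaRect(np.argwhere(l==i)[:,::-1].astype(np.float32)); W=w(cv2.boxPoints(q),.04,K,Tc)
        print(st[i,4],np.round(q[0]),np.round(W[:,:2],4).tolist(),np.round(w(q[0],.04,K,Tc)[0,:2],4))
for n in('blue1','grey1'):
    for r in regions_of('wrist',n)[:4]:
        q=cv2.minAreaRect(np.argwhere(r['region'])[:,::-1].astype(np.float32)); W=w(cv2.boxPoints(q),.04,K,Tc)
        print(n,round(r['confidence'],2),np.round(W[:,:2],3).tolist(),np.round(w(q[0],.04,K,Tc)[0,:2],3))
E
python3 pk.py w6
```

```text
[ 0.58589357 -0.23399642  0.13771928]
995 [326. 183.] [[0.6241, -0.2172], [0.6393, -0.2307], [0.6262, -0.2461], [0.6105, -0.2327]] [ 0.6252 -0.2317]
4116 [326. 263.] [[0.6028, -0.2193], [0.6048, -0.2471], [0.5459, -0.2521], [0.5438, -0.2225]] [ 0.5753 -0.2352]
397 [207. 307.] [[0.5407, -0.15], [0.5507, -0.1673], [0.54, -0.1722], [0.5297, -0.1547]] [ 0.5403 -0.1611]
323 [234. 399.] [[0.4871, -0.1737], [0.4885, -0.1819], [0.458, -0.1847], [0.4565, -0.1763]] [ 0.4727 -0.1791]
blue1 0.79 [[0.566, -0.146], [0.57, -0.185], [0.449, -0.19], [0.445, -0.145]] [ 0.511 -0.167]
blue1 0.66 [[0.644, -0.213], [0.647, -0.248], [0.538, -0.257], [0.535, -0.218]] [ 0.594 -0.234]
grey1 0.62 [[0.57, -0.181], [0.574, -0.218], [0.452, -0.229], [0.447, -0.186]] [ 0.514 -0.203]
```

View pics/w6.png

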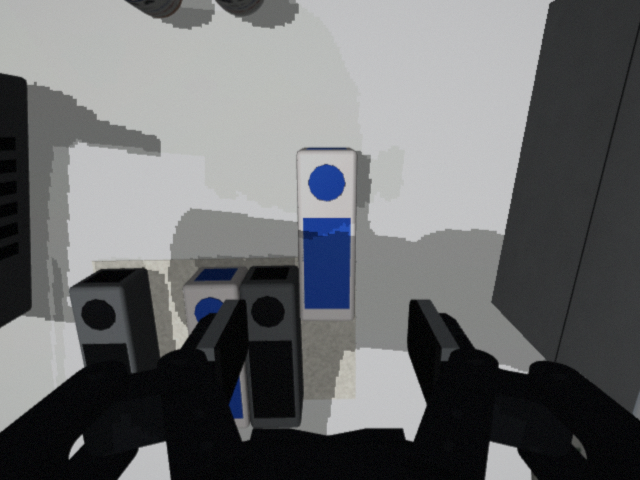

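Call:
{"op": "step_arm", "data": {"grip": [6,6,6,6,3,3,3,3,3], "xyz": [[5,0,-0.4],[9,0,-0.4],[11.5,0,-0.4],[11.5,0,-0.4],[11.5,0,-0.4],[11.5,0,-0.4],[11.5,0,-0.4],[11.5,0,-0.4],[11.5,0,-0.4]], "twist": [[0,0,0],[0,0,0],[0,0,0],[0,0,0],[0,0,0],[0,0,0],[0,0,0],[0,0,0],[0,0,0]], "newtons": 50}}

```text
time: 25.22
ee_pos: [0.5918, -0.234, 0.025]
orientation: [162.1, 89.6, -13.8]
wrist_force: [-0.5, 1.6, 6.5]
finger_gap: 0.0351
```

Call:
{"op": "step_arm", "data": {"grip": [3,3,3,3,3,3,3], "xyz": [[0,0,0],[-4,0,0],[-9,0,0],[-14,0,0],[-18,0,0],[-18,0,0],[-18,0,0]], "twist": [[0,0,0],[0,0,0],[0,0,0],[0,0,0],[0,0,0],[0,0,0],[0,0,0]]}}

```text
time: 26.1
ee_pos: [0.5901, -0.2333, 0.2036]
orientation: [170.1, 89.7, -5.8]
wrist_force: [0.4, 0.6, -2.7]
finger_gap: 0.0346
```

```bash
python3 pk.py w7 | head -3
python3 - <<'E'
from h import *
# bays from t2 picture (lid open, arm clear)
m=camera_model('top');K=m['camera_matrix'];Tc=m['T']
im=cv2.imread('pics/t2.png'); g=im.max(2)
msk=np.zeros_like(g); msk[175:240,225:320]=1
b=((g<70)&(msk>0)).astype(np.uint8)
n,l,st,c=cv2.connectedComponentsWithStats(b)
for i in range(1,n):
    if st[i,4]>150:
        q=cv2.minAreaRect(np.argwhere(l==i)[:,::-1].astype(np.float32)); W=w(cv2.boxPoints(q),.08,K,Tc)
        print(st[i],np.round(W[:,:2],3).tolist(),np.round(w(q[0],.08,K,Tc)[0,:2],3),inan(w(q[0],.08,K,Tc)[0]))
E
```

```text
[ 0.58990297 -0.23331702  0.20295715]
462 [327. 177.] [[0.6219, -0.2057], [0.6263, -0.2055], [0.6301, -0.2578], [0.6256, -0.2582]] [ 0.626  -0.2318]
3198 [327. 242.] [[0.5735, -0.2006], [0.6109, -0.2329], [0.5784, -0.2702], [0.5388, -0.238]] [ 0.576  -0.2354]
[259 175  59   7 192] [[0.678, 0.116], [0.679, -0.034], [0.663, -0.035], [0.662, 0.116]] [0.67  0.041] [np.float64(0.1567224286797974), np.float64(-0.025349642131678174)]
[240 185  20  43 608] [[0.545, 0.163], [0.654, 0.152], [0.649, 0.114], [0.541, 0.126]] [0.597 0.139] [np.float64(0.07202423078949967), np.float64(0.0630425704006818)]
[264 187  20  44 623] [[0.539, 0.101], [0.647, 0.089], [0.642, 0.051], [0.534, 0.063]] [0.59  0.076] [np.float64(0.07299101378829291), np.float64(-0.00013492558860969672)]
[289 190  20  43 639] [[0.532, 0.038], [0.641, 0.027], [0.637, -0.012], [0.528, -0.001]] [0.584 0.013] [np.float64(0.0745649802071518), np.float64(-0.0634909113998621)]
[225 232  32   8 172] [[0.51, 0.199], [0.528, 0.2], [0.529, 0.12], [0.511, 0.12]] [0.519 0.16 ] [np.float64(-0.0077850708731349375), np.float64(0.07427912409369504)]
```

```bash
sed -i 's/^AY=.*//; s/AY=-7.0/AY=-6.3/' h.py
python3 - <<'E'
from h import *
print(AY,go([.49,.06,.27],down(-96.3)))
E
```

```text
-6.3 ([-6.77, -29.98, 7.83], [0.182, -0.004, -0.001])
```

Call:
{"op": "step_arm", "data": {"grip": [3,3,3,3,3,3,3,3,3], "xyz": [[-5,-3,3],[-6.8,-8,6],[-6.8,-13,7.8],[-6.8,-18,7.8],[-6.8,-23,7.8],[-6.8,-28,7.8],[-6.8,-30,7.8],[-6.8,-30,7.8],[-6.8,-30,7.8]], "twist": [[0,0,0],[0.05,0,0],[0.1,0,0],[0.15,0,0],[0.182,-0.004,0],[0.182,-0.004,0],[0.182,-0.004,0],[0.182,-0.004,0],[0.182,-0.004,0]]}}

```text
time: 27.38
ee_pos: [0.4903, 0.0598, 0.2699]
orientation: [68.6, 89.9, -117.7]
wrist_force: [0.3, 0.1, -1.5]
finger_gap: 0.0351
```

Run:
```python
from h import *
im,K,Tc=snap('wrist','w8'); T,s=toolT(); print(s['ee_pos'],s['wrist_force'])
for y in(-64,0,64):
    P=[an((74+a*59)/1e3,(y+b*21)/1e3,.057) for a,b in((-1,-1),(-1,1),(1,1),(1,-1))]
    print(np.round(proj(P,K,Tc)).tolist())
    cv2.polylines(im,[proj(P,K,Tc).astype(np.int32)],True,(0,255,0),1)
cv2.imwrite('pics/w8o.png',im)
```

```text
[0.49032023 0.05949833 0.27000418] [ 0.08242882  0.43534326 -0.463561  ]
[[391.0, 165.0], [343.0, 165.0], [344.0, 12.0], [398.0, 12.0]]
[[317.0, 165.0], [269.0, 165.0], [263.0, 12.0], [316.0, 12.0]]
[[243.0, 165.0], [195.0, 165.0], [181.0, 12.0], [235.0, 12.0]]
```

View pics/w8o.png

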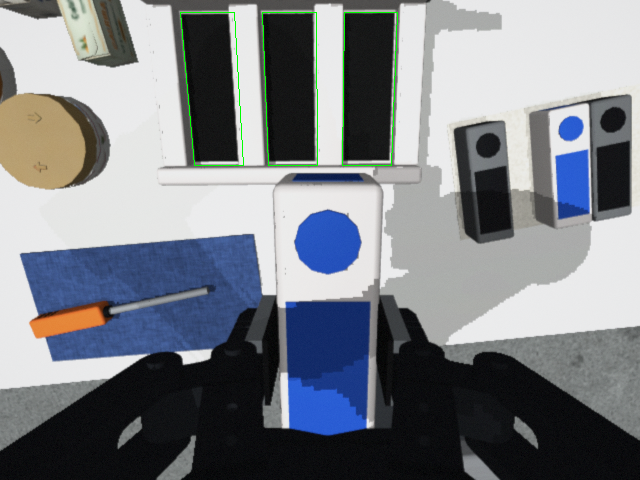

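Run:
```python
from h import *
T,s=toolT(); m=camera_model('wrist'); K=np.array(m['camera_matrix']); Tc=T@m['mount']
im=cv2.imread('pics/w8.png'); g=im.max(2); b=(g<75).astype(np.uint8); b[168:]=0; b[:11]=0; b[:,430:]=0
b=cv2.morphologyEx(b,cv2.MORPH_OPEN,np.ones((5,5)))
n,l,st,c=cv2.connectedComponentsWithStats(b)
for i in range(1,n):
    if st[i,4]>2000:
        print(st[i])
        for r in (20,60,100,150):
            cs=np.where(l[r]==i)[0]; W=w([[cs[0],r],[cs[-1]+1,r]],.057,K,Tc); print(r,cs[0],cs[-1]+1,[np.round(np.array(inan(p))*1000,1).tolist() for p in W])
        rr=np.where(l[:,int(c[i][0])]==i)[0]; W=w([[c[i][0],rr[-1]+1]],.057,K,Tc); W2=w([[c[i][0],rr[-1]+1]],.091,K,Tc); print('front',rr[-1]+1,inan(W[0]),inan(W2[0]))
hsv=cv2.cvtColor(im,cv2.COLOR_BGR2HSV); o=cv2.inRange(hsv,(8,130,60),(22,255,255)); o[:260]=0;o[:,250:]=0
q=cv2.minAreaRect(np.argwhere(o>0)[:,::-1].astype(np.float32)); print('handle',np.round(w(cv2.boxPoints(q),.02,K,Tc)[:,:2],3).tolist()); print('tip',w([[208,290]],.013,K,Tc))
bl=cv2.inRange(hsv,(100,120,40),(125,255,255)); bl[:200]=0; bl[285:]=0; bl[:,:270]=0;bl[:,390:]=0
n,l,st,c=cv2.connectedComponentsWithStats(bl); i=1+st[1:,4].argmax(); print('circle',c[i],st[i]); W=w([c[i]],s['ee_pos'][2]+.015,K,Tc)[0]; print('circle in tool (cm)',(T[:3,:3].T@(W-T[:3,3]))*100)
```

```text
[ 343   13   51  147 7002]
20 344 394 [[127.7, -43.2], [127.7, -82.6]]
60 344 393 [[98.7, -43.5], [98.7, -83.1]]
100 344 391 [[68.2, -43.8], [68.1, -82.7]]
150 343 389 [[27.8, -43.3], [27.7, -82.7]]
front 160 [np.float64(0.019378156844762788), np.float64(-0.06428894697578338)] [np.float64(0.021791527659498423), np.float64(-0.060939615386412564)]
[ 182   14   55  148 6621]
20 182 229 [[127.9, 84.4], [127.8, 47.4]]
60 185 231 [[98.8, 84.9], [98.8, 47.8]]
100 189 234 [[68.4, 84.6], [68.3, 47.3]]
150 194 237 [[28.0, 84.1], [27.9, 47.3]]
front 161 [np.float64(0.018742278457351862), np.float64(0.07130901137911393)] [np.float64(0.021216552073050447), np.float64(0.0616711183164752)]
[ 263   14   52  147 7024]
20 263 313 [[127.8, 20.6], [127.8, -18.8]]
60 265 313 [[98.8, 20.3], [98.7, -18.4]]
100 266 314 [[68.3, 20.8], [68.2, -18.9]]
150 269 315 [[27.9, 20.0], [27.8, -19.4]]
front 161 [np.float64(0.01863644812645702), np.float64(0.0030060441971681497)] [np.float64(0.02112085789980123), np.float64(-8.996586108882178e-05)]
handle [[0.404, 0.387], [0.414, 0.299], [0.389, 0.301], [0.378, 0.389]]
tip [[0.4107746  0.19394108 0.013     ]]
circle [327.42875039 241.56185406] [ 295  210   66   64 3193]
circle in tool (cm) [-1.50132042  0.11219889 -3.4222957 ]
```

Run:
```python
from h import *
print(an(.0755,-.0633,.14),go(an(.0755,-.0633,.14),down(-96.3)))
```

```text
[0.58609787 0.01379733 0.14      ] ([13.0, 3.46, -10.03], [-0.001, 0.0, -0.001])
```

Call:
{"op": "step_arm", "data": {"grip": [3,3,3,3,3,3,3,3], "xyz": [[0,2,-5],[3,3.4,-10],[9,3.4,-10],[13,3.4,-10],[13,3.4,-10],[13,3.4,-10],[13,3.4,-10],[13,3.4,-10]], "twist": [[0,0,0],[0,0,0],[0,0,0],[0,0,0],[0,0,0],[0,0,0],[0,0,0],[0,0,0]]}}

```text
time: 28.42
ee_pos: [0.5865, 0.0147, 0.1419]
orientation: [171.4, 89.9, -14.9]
wrist_force: [0.1, 0.3, -1.5]
finger_gap: 0.0347
```

```bash
python3 st.py; python3 -c "
from h import *
print(go(an(.0755,-.0633,.085),down(-96.3)))"
```

```text
28.425 F tool [ 1.5 -0.3 -0.1] an [ 75.8 -62.4 141.9] tw to level [0.011, -0.002, -0.0]
([5.69, 0.09, 0.04], [-0.001, -0.002, -0.0])
```

Call:
{"op": "step_arm", "data": {"grip": [3,3,3,3,3,3,3,3,3], "xyz": [[1.5,0.1,0],[2.5,0.1,0],[3.3,0.1,0],[4.0,0.1,0],[4.6,0.1,0],[5.2,0.1,0],[5.7,0.1,0],[5.7,0.1,0],[5.7,0.1,0]], "twist": [[0,0,0],[0,0,0],[0,0,0],[0,0,0],[0,0,0],[0,0,0],[0,0,0],[0,0,0],[0,0,0]]}}

```text
time: 29.55
ee_pos: [0.5867, 0.0136, 0.0851]
orientation: [173.9, 89.8, -12.5]
wrist_force: [-0.2, 1.5, -1.2]
finger_gap: 0.0348
```

```bash
python3 st.py
```

```text
29.55 F tool [ 1.2 -1.4  0.4] an [ 76.1 -63.4  85.1] tw to level [0.011, -0.003, -0.0]
```

Call:
{"op": "step_arm", "data": {"grip": [3,3,3,3,4.2,4.8,4.8,4.8,4.8,4.8,4.8,4.8], "xyz": [[0.2,0,0],[0.4,0,0],[0.4,0,0],[0.4,0,0],[0.4,0,0],[0.4,0,0],[0.4,0,0],[-2,0,0],[-6,0,0],[-12,0,0],[-15,0,0],[-15,0,0]], "twist": [[0,0,0],[0,0,0],[0,0,0],[0,0,0],[0,0,0],[0,0,0],[0,0,0],[0,0,0],[0,0,0],[0,0,0],[0,0,0],[0,0,0]]}}

```text
time: 31.05
ee_pos: [0.5874, 0.0138, 0.2386]
orientation: [-169.5, 89.5, 4.2]
wrist_force: [-0.3, -0.4, -1.4]
finger_gap: 0.0481
```

Run:
```python
from h import *
print(go([.4265,-.1715,.10],down(-86)))
im,K,Tc=snap('wrist','w9')
P=[an((75.5+a*55)/1e3,(-63.3+b*18)/1e3,.097) for a,b in((-1,-1),(-1,1),(1,1),(1,-1))]
print(np.round(proj(P,K,Tc)).tolist())
hsv=cv2.cvtColor(im,cv2.COLOR_BGR2HSV); bl=cv2.inRange(hsv,(100,120,40),(125,255,255))
n,l,st,c=cv2.connectedComponentsWithStats(bl)
for i in range(1,n):
    if st[i,4]>400: print(st[i],c[i],[round(1000*float(v),1) for v in inan(w([c[i]],.097,K,Tc)[0])])
```

```text
([13.71, 20.22, 14.05], [-0.181, -0.008, 0.001])
[[350.0, 303.0], [303.0, 303.0], [300.0, 155.0], [352.0, 155.0]]
[479   0  35  20 532] [494.26879699   7.79511278] [220.7, -169.0]
[  0   3  19  65 844] [ 7.08767773 36.59478673] [204.8, 140.4]
[    0    73   455    59 21492] [224.07681928  97.98045784] [167.6, 4.2]
[313 170  30  30 695] [327.72374101 184.58705036] [110.3, -64.4]
[ 308  215   40   77 2986] [327.70897522 252.61821835] [60.7, -64.3]
[522 239  24  23 422] [533.43127962 250.38625592] [62.2, -214.7]
[ 519  271   36   64 1877] [536.87000533 302.16728823] [21.4, -222.7]
[   0  340  206   74 6322] [ 71.44068333 370.5691237 ] [-37.2, 140.0]
```

Call:
{"op": "step_arm", "data": {"grip": [2,0,0,0,0,0,0,0,0,0,0,0], "xyz": [[0,5,5],[0,11,8],[3,16,12],[8,20.2,14],[13.7,20.2,14],[13.7,20.2,14],[13.7,20.2,14],[18,20.2,14],[22.2,20.2,14],[22.2,20.2,14],[22.2,20.2,14],[22.2,20.2,14]], "twist": [[-0.05,0,0],[-0.1,0,0],[-0.15,0,0],[-0.181,-0.008,0],[-0.181,-0.008,0],[-0.181,-0.008,0],[-0.181,-0.008,0],[-0.181,-0.008,0],[-0.181,-0.008,0],[-0.181,-0.008,0],[-0.181,-0.008,0],[-0.181,-0.008,0]]}}

```text
time: 32.6
ee_pos: [0.4281, -0.1713, 0.016]
orientation: [165.1, 90.0, -10.8]
wrist_force: [0.9, -0.3, 0.1]
finger_gap: 0.0
```

```bash
python3 -c "
from h import *
print(go([.5145,-.1635,.0165],down(-86)))"
```

```text
([-0.04, -0.17, -8.68], [0.001, -0.001, -0.0])
```

Call:
{"op": "step_arm", "data": {"grip": [0,0,0,0,0,0,0,0,0,0,0], "xyz": [[0,0,-1],[0,0,-2],[0,-0.05,-3],[0,-0.05,-4],[0,-0.1,-5],[0,-0.1,-6],[0,-0.15,-7],[0,-0.15,-8],[0,-0.15,-8.8],[0,-0.15,-8.8],[0,-0.15,-8.8]], "twist": [[0,0,0],[0,0,0],[0,0,0],[0,0,0],[0,0,0],[0,0,0],[0,0,0],[0,0,0],[0,0,0],[0,0,0],[0,0,0]]}}

```text
time: 33.98
ee_pos: [0.5159, -0.1635, 0.0161]
orientation: [173.2, 89.9, -2.7]
wrist_force: [-0.3, 0.7, 0.2]
finger_gap: 0.0
```

Call:
{"op": "step_arm", "data": {"grip": [0,0,0,3,6,6,6,6,6], "xyz": [[0,0,1.2],[-4,0,1.2],[-9,0,1],[-12,0,-3],[-12,0,-6.7],[-12,0,-6.7],[-12,0,-6.7],[-12,0,-6.7],[-12,0,-6.7]], "twist": [[0,0,0],[0,0,0],[0,0,0],[0,0,0],[0,0,0],[0,0,0],[0,0,0],[0,0,0],[0,0,0]]}}

```text
time: 35.1
ee_pos: [0.5821, -0.1589, 0.1366]
orientation: [175.4, 89.9, -0.5]
wrist_force: [0.3, 0.8, -0.2]
finger_gap: 0.0603
```

```bash
python3 pk.py w10
```

```text
[ 0.5822042  -0.15886963  0.13658437]
990 [328. 187.] [[0.6178, -0.1432], [0.633, -0.1566], [0.6199, -0.172], [0.6042, -0.1586]] [ 0.6189 -0.1576]
4155 [328. 267.] [[0.5968, -0.1449], [0.5988, -0.1732], [0.5398, -0.1783], [0.5377, -0.1481]] [ 0.5692 -0.1611]
blue1 0.97 [[0.529, -0.145], [0.638, -0.139], [0.641, -0.174], [0.532, -0.184]] [ 0.588 -0.16 ]
blue1 0.78 [[0.639, 0.03], [0.64, 0.009], [0.495, 0.026], [0.493, 0.051]] [0.572 0.028]
grey1 0.92 [[0.451, -0.185], [0.571, -0.178], [0.572, -0.214], [0.452, -0.226]] [ 0.515 -0.2  ]
grey1 0.72 [[0.559, -0.072], [0.565, -0.113], [0.445, -0.124], [0.438, -0.077]] [ 0.506 -0.096]
```

View pics/w10.png

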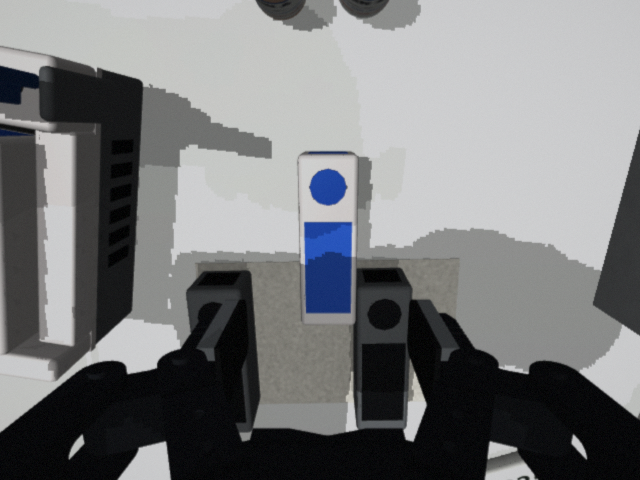

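Call:
{"op": "step_arm", "data": {"grip": [6,6,6,6,3,3,3,3,3], "xyz": [[5,0.1,-0.3],[9,0.1,-0.3],[11.4,0.1,-0.3],[11.4,0.1,-0.3],[11.4,0.1,-0.3],[11.4,0.1,-0.3],[11.4,0.1,-0.3],[11.4,0.1,-0.3],[11.4,0.1,-0.3]], "twist": [[0,0,0],[0,0,0],[0,0,0],[0,0,0],[0,0,0],[0,0,0],[0,0,0],[0,0,0],[0,0,0]]}}

```text
time: 36.38
ee_pos: [0.5869, -0.1597, 0.0247]
orientation: [169.7, 89.7, -6.2]
wrist_force: [-0.6, 1.3, 5.9]
finger_gap: 0.0349
```

Call:
{"op": "step_arm", "data": {"grip": [3,3,3,3,3,3,3], "xyz": [[0,0,0],[-4,0,0],[-9,0,0],[-14,0,0],[-18,0,0],[-18,0,0],[-18,0,0]], "twist": [[0,0,0],[0,0,0],[0,0,0],[0,0,0],[0,0,0],[0,0,0],[0,0,0]]}}

```text
time: 37.25
ee_pos: [0.5856, -0.1593, 0.2034]
orientation: [-177.0, 89.8, 7.0]
wrist_force: [-0.6, -1.2, -2.4]
finger_gap: 0.0345
```

```bash
python3 -c "
from h import *
print(an(.0755,.0641,.2),go(an(.0755,.0641,.2),down(-96.3)))"
```

```text
[0.60007802 0.14042796 0.2       ] ([0.36, -29.79, -3.57], [0.181, -0.003, 0.0])
```

Call:
{"op": "step_arm", "data": {"grip": [3,3,3,3,3,3,3,3,3,3], "xyz": [[0,-5,0],[0,-11,0],[0,-17,-1],[0,-23,-2],[0,-28,-3],[0,-29.8,-3.6],[0,-29.8,-3.6],[3,-29.8,-3.6],[6,-29.8,-3.6],[6,-29.8,-3.6]], "twist": [[0.05,0,0],[0.1,0,0],[0.15,0,0],[0.181,-0.003,0],[0.181,-0.003,0],[0.181,-0.003,0],[0.181,-0.003,0],[0.181,-0.003,0],[0.181,-0.003,0],[0.181,-0.003,0]]}}

```text
time: 38.5
ee_pos: [0.5989, 0.1386, 0.1402]
orientation: [26.8, 89.7, -159.6]
wrist_force: [1.9, -0.6, -0.9]
finger_gap: 0.0352
```

```bash
python3 st.py; python3 -c "
from h import *
print(go(an(.0755,.0641,.085),down(-96.3)))"
```

```text
38.5 F tool [ 0.9  0.4 -2. ] an [ 74.6  62.1 140.2] tw to level [0.011, 0.005, -0.003]
([5.52, -0.21, -0.12], [-0.002, 0.005, -0.003])
```

Call:
{"op": "step_arm", "data": {"grip": [3,3,3,3,3,3,3,3,3], "xyz": [[1,-0.18,-0.1],[2.4,-0.18,-0.1],[3.3,-0.18,-0.1],[4.0,-0.18,-0.1],[4.6,-0.18,-0.1],[5.2,-0.18,-0.1],[5.5,-0.18,-0.1],[5.5,-0.18,-0.1],[5.5,-0.18,-0.1]], "twist": [[0,0.005,-0.003],[0,0.005,-0.003],[0,0.005,-0.003],[0,0.005,-0.003],[0,0.005,-0.003],[0,0.005,-0.003],[0,0.005,-0.003],[0,0.005,-0.003],[0,0.005,-0.003]]}}

```text
time: 39.62
ee_pos: [0.5998, 0.1403, 0.0852]
orientation: [-65.5, 90.0, 108.2]
wrist_force: [1.1, -0.1, -1.7]
finger_gap: 0.0348
```

```bash
python3 st.py
```

```text
39.625 F tool [ 1.7 -0.  -1.1] an [75.3 63.9 85.2] tw to level [0.011, 0.0, 0.001]
```

Call:
{"op": "step_arm", "data": {"grip": [3,3,3,3,4.2,4.8,4.8,4.8,4.8,4.8,4.8,4.8], "xyz": [[0.2,0,0],[0.4,0,0],[0.4,0,0],[0.4,0,0],[0.4,0,0],[0.4,0,0],[0.4,0,0],[-2,0,0],[-6,0,0],[-12,0,0],[-18,0,0],[-18,0,0]], "twist": [[0,0,0],[0,0,0],[0,0,0],[0,0,0],[0,0,0],[0,0,0],[0,0,0],[0,0,0],[0,0,0],[0,0,0],[0,0,0],[0,0,0]]}}

```text
time: 41.12
ee_pos: [0.6016, 0.1402, 0.2723]
orientation: [-151.5, 89.4, 22.1]
wrist_force: [-0.4, 0.6, -0.6]
finger_gap: 0.0481
```

```bash
cat > chk.py <<'E'
from h import *
import sys
im,K,Tc=snap('wrist',sys.argv[1])
hsv=cv2.cvtColor(im,cv2.COLOR_BGR2HSV); bl=cv2.inRange(hsv,(100,120,40),(125,255,255))
n,l,st,c=cv2.connectedComponentsWithStats(bl)
for i in range(1,n):
    if st[i,4]>300: print(st[i],[round(1000*float(v),1) for v in inan(w([c[i]],.097,K,Tc)[0])])
E
python3 chk.py w11
```

```text
[ 143    3   71   75 4034] [210.3, 170.6]
[626   3  14  28 315] [223.3, -152.2]
[  214    86   426    39 14654] [165.6, -11.0]
[479 167  27  27 568] [110.2, -64.5]
[316 170  27  27 556] [108.1, 62.7]
[ 465  207   42   71 2498] [60.3, -64.2]
[ 311  210   36   70 2434] [58.4, 62.9]
[ 246  325  104  104 8341] [-66.7, 87.6]
[ 125  335   83   34 1584] [-37.2, 207.2]
```

View pics/w11.png

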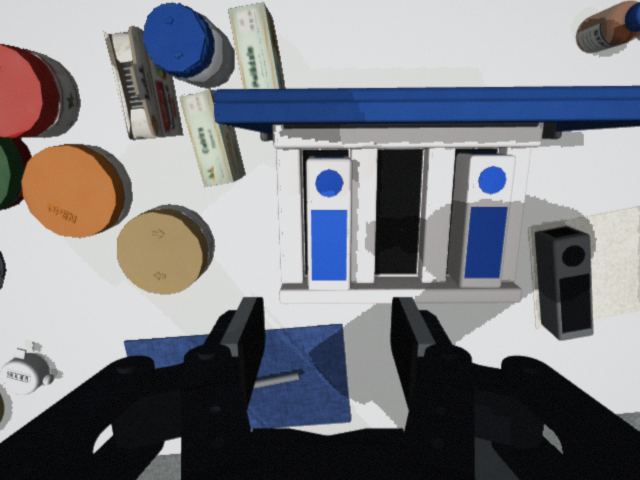

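Run:
```python
from h import *
print(go(an(.182,-.05,.28),down(-96.3)),an(.182,-.05,.28))
im,K,Tc=snap('wrist')
W=w([[420,86],[420,125]],.249,K,Tc); print([inan(p) for p in W])
```

```text
([-1.16, 11.39, -10.61], [-0.002, -0.004, 0.004]) [0.69341418 0.01533031 0.28      ]
[[np.float64(0.1611275398880878), np.float64(0.028301020365040952)], [np.float64(0.1471364406331688), np.float64(0.027471961377164476)]]
```

Call:
{"op": "step_arm", "data": {"grip": [2,0,0,0,0,0,0,0,0,0], "xyz": [[-1.5,5,0],[-1.5,11.4,0],[-1.5,11.4,-3],[-1.5,11.4,-7],[-1.5,11.4,-10.8],[-1.5,11.4,-10.8],[-1.5,11.4,-10.8],[-1.5,11.4,-10.8],[-1.5,11.4,-10.8],[-1.5,11.4,-10.8]], "twist": [[0,0,0],[0,0,0],[0,0,0],[0,0,0],[0,0,0],[0,0,0],[0,0,0],[0,0,0],[0,0,0],[0,0,0]]}}

```text
time: 42.48
ee_pos: [0.6943, 0.0152, 0.2815]
orientation: [-125.5, 89.8, 48.2]
wrist_force: [-1.1, 0.5, -1.6]
finger_gap: 0.0001
```

```bash
python3 st.py;python3 - <<'E'
from h import *
im,K,Tc=snap('wrist','w12'); print(observe()['joint_pos'])
E
```

```text
42.475 F tool [ 1.6 -0.4  1.2] an [182.9 -50.1 281.5] tw to level [0.011, -0.002, 0.002]
[ 1.76411587e+01  1.77759469e+01  2.75550832e+01 -8.43787573e-02
 -9.96568285e+01  6.59662082e+01]
```

Call:
{"op": "step_arm", "data": {"grip": [0,0,0,0,0,0], "xyz": [[2,0,0],[4,0,0],[6,0,0],[7.5,0,0],[7.5,0,0],[7.5,0,0]], "twist": [[0,0,0],[0,0,0],[0,0,0],[0,0,0],[0,0,0],[0,0,0]]}}

```text
time: 43.28
ee_pos: [0.6948, 0.0152, 0.2074]
orientation: [-141.8, 89.8, 31.8]
wrist_force: [0.5, -0.3, -0.1]
finger_gap: -0.0
```

Call:
{"op": "step_arm", "data": {"grip": [0,0,0,0,0,0,0], "xyz": [[0,0,1],[0,0,2],[0,0,3],[0,0,4],[0,0,5],[0,0,6],[0,0,6]], "twist": [[0,0,0],[0,0,0],[0,0,0],[0,0,0],[0,0,0],[0,0,0],[0,0,0]]}}

```text
time: 44.15
ee_pos: [0.6347, 0.022, 0.2078]
orientation: [-144.3, 89.8, 29.3]
wrist_force: [0.7, 0.5, 0.4]
finger_gap: -0.0002
```

Call:
{"op": "step_arm", "data": {"grip": [0,0,0,0,0,0,0,0], "xyz": [[0,0,1],[0,0,2],[0,0,3],[0,0,4],[0,0,5],[0,0,6],[0,0,6.5],[0,0,6.5]], "twist": [[0,0,0],[0,0,0],[0,0,0],[0,0,0],[0,0,0],[0,0,0],[0,0,0],[0,0,0]]}}

```text
time: 45.15
ee_pos: [0.5699, 0.0293, 0.2078]
orientation: [-145.7, 89.7, 27.9]
wrist_force: [0.6, -0.8, 0.3]
finger_gap: 0.0002
```

Run:
```python
from h import *
im,K,Tc=snap('scene','s5'); cv2.imwrite('pics/s5c.png',im[130:480,120:560])
```

```text
(no output)
```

View pics/s5c.png

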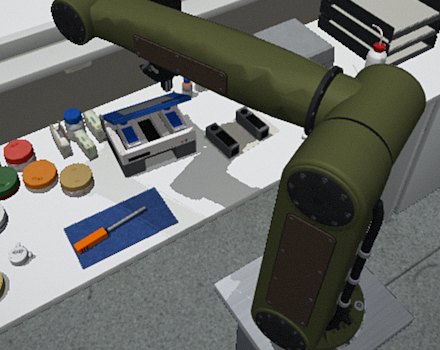

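Call:
{"op": "step_arm", "data": {"grip": [0,0,0,0,0,0,0], "xyz": [[0.5,0,1],[1,0,2],[1.5,0,3],[2,0,3.5],[2,0,3.5],[2,0,3.5],[2,0,3.5]], "twist": [[0,0,0],[0,0,0],[0,0,0],[0,0,0],[0,0,0],[0,0,0],[0,0,0]]}}

```text
time: 46.08
ee_pos: [0.5356, 0.0331, 0.1877]
orientation: [-146.8, 89.7, 26.9]
wrist_force: [0.4, -0.4, 0.2]
finger_gap: -0.0001
```

Call:
{"op": "step_arm", "data": {"grip": [0,0,0,0,0,0,0,0], "xyz": [[-3,0,0],[-7,0,0],[-7,5,0],[-7,10,0],[-7,16,0],[-7,22,0],[-7,25,0],[-7,25,0]], "twist": [[0,0,0],[0,0,0],[0,0,0],[0,0,0],[0,0,0],[0,0,0],[0,0,0],[0,0,0]]}}

```text
time: 47.08
ee_pos: [0.5072, -0.2174, 0.2567]
orientation: [-143.8, 89.8, 29.6]
wrist_force: [0.2, 0.6, -0.6]
finger_gap: 0.0
```

Run:
```python
from h import *
im,K,Tc=snap('top','t6')
for n in('lid','rod','grey1','timer','tool_mat'):
    for r in regions_of('top',n)[:3]:
        q=cv2.minAreaRect(np.argwhere(r['region'])[:,::-1].astype(np.float32)); z={'lid':.105,'rod':.018,'tool_mat':.003}.get(n,.04); W=w(cv2.boxPoints(q),z,K,Tc)
        print(n,round(r['confidence'],2),r['bbox'],np.round(W[:,:2],3).tolist())
```

```text
lid 0.95 [226.0, 174.9, 261.6, 234.4] [[0.531, 0.193], [0.682, 0.173], [0.672, 0.105], [0.521, 0.125]]
rod 0.95 [157.9, 277.2, 231.3, 289.7] [[0.4, 0.387], [0.422, 0.197], [0.399, 0.194], [0.378, 0.384]]
rod 0.49 [227.4, 169.8, 319.2, 236.6] [[0.531, 0.209], [0.713, 0.198], [0.693, -0.039], [0.512, -0.025]]
grey1 0.77 [335.5, 240.3, 348.8, 267.6] [[0.51, -0.074], [0.513, -0.109], [0.439, -0.116], [0.436, -0.081]]
timer 0.61 [417.3, 279.4, 440.9, 307.2] [[0.391, -0.291], [0.416, -0.346], [0.362, -0.369], [0.338, -0.313]]
tool_mat 0.83 [157.3, 255.3, 253.3, 307.5] [[0.337, 0.391], [0.472, 0.392], [0.465, 0.138], [0.331, 0.139]]
```

Run:
```python
import cv2
im=cv2.imread('pics/t6.png'); cv2.imwrite('pics/t6c.png',cv2.resize(im[150:315,150:455],None,fx=2.6,fy=2.6))
```

```text
(no output)
```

View pics/t6c.png

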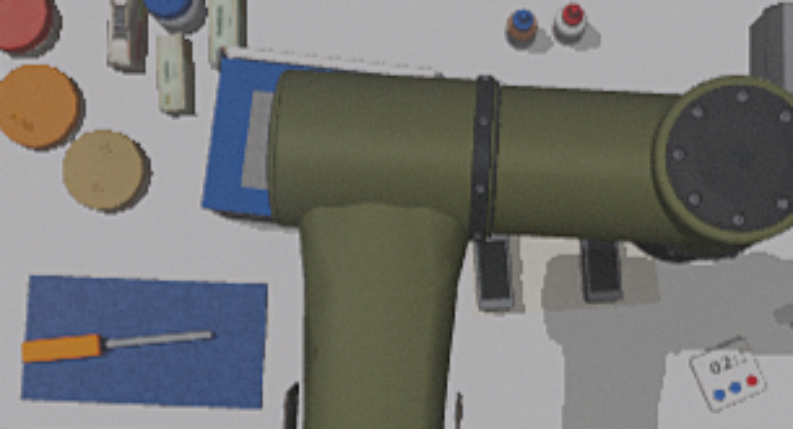

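The picture shows the lid flat and shut (left corners near 205,205 and 225,60), the rod flat on the mat (handle at 22–100,348, tip at 212,335), and both grey packs and the timer in place.

```bash
python3 -c "
from cell import *
print(sign_off())"
```

```text
the job is handed in; nothing more can be done
None
```

I finished the job in about 47 s of robot time and handed it in; the hand-in reported no verdict.

- **Slot and lid:** I felt along the niche face with the rod and found the slot about 5 mm to +y of the middle. I pushed the rod to a hard stop about 22 mm past the face at 22 N. The top view showed the lid upright.
- **Rod:** I laid it back on the blue mat. It lies flat with grip point and tip over the mat; the back end of the handle is right at the mat's edge.
- **Blue packs:** Two were present. I pushed each out endwise and placed them in the bays at y = -64 mm and y = +64 mm. With the lid open, the camera put their centres within about 2 mm of my measured bay centres. The middle bay is empty.
- **Lid shut:** I pushed it over from behind. In the last top view the visible part lines up with its shut outline from the start. The gripper was clear of everything and the wrist force was near zero.
- **Bystanders:** The timer is where it started. The part of each grey pack that I could see was also in its starting place.

The arm hid part of the lid and the far ends of the grey packs in that last view. I checked the mug only by having stayed well away from it.

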